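Front up the sweet tins

TASK

Front up the row of round sweet tins: push the tin that stands out on the counter into the empty bay of the wooden display fence until it is up against the front stop, and push the tin that has slipped back in its own bay up against the stop too. Slide them along the counter, do not lift or tip them, and leave the tin that is already home and everything else on the counter where it is.

Things in the scene. Friction and masses are not known exactly. Their poses are not given: they have to be found in the camera images.
- fence: Wooden fence fixed to the far side of the counter: a front stop 368 mm long, 12 thick, 30 high, and four dividers 8 thick, 25 high, running 70 mm from the stop towards the robot. Three bays, 112 mm clear, middles at y = -120, 0, 120 mm. Origin: middle of the stop's inner (robot-side) face, at counter height. x points from the bays to the stop, away from the robot; y to the left along the stop.
- mat_a: Round paper doily, 80 mm across, 1 mm thick, only seen (tins slide over it), in the bay that is empty at the start. Its origin marks where the centre of a tin's underside is when the tin stands against the stop, midway between the dividers. Axes as the fence's: x towards the stop.
- mat_b: Round paper doily, 80 mm across, 1 mm thick, only seen (tins slide over it), in the bay whose tin has slipped back. Its origin marks where the centre of a tin's underside is when the tin stands against the stop, midway between the dividers. Axes as the fence's: x towards the stop.
- mat_c: Round paper doily, 80 mm across, 1 mm thick, only seen (tins slide over it), in the bay whose tin is already home. Its origin marks where the centre of a tin's underside is when the tin stands against the stop, midway between the dividers. Axes as the fence's: x towards the stop.
- tin_a: Round brass sweet tin with a clear lid, 90 mm in diameter, 40 mm high, about 0.3 kg (0.2 to 0.4), closed and rigid; origin at the centre of its underside. It stands out on the counter on the robot's side of the empty bay, 115 to 140 mm short of its place and up to 30 mm out of line with the bay. Its place is mat_a.
- tin_b: Round brass sweet tin with a clear lid, 90 mm in diameter, 40 mm high, about 0.3 kg (0.2 to 0.4), closed and rigid; origin at the centre of its underside. It stands 35 to 55 mm short of the stop in the mouth of its own bay. Its place is mat_b.
- tin_c: Round brass sweet tin with a clear lid, 90 mm in diameter, 40 mm high, about 0.3 kg (0.2 to 0.4), closed and rigid; origin at the centre of its underside. It already stands home in its bay, on mat_c, and is to be left there.
- spice_jar: Bystander: small amber jar with steel lid, 32 mm across, 50 mm high, standing close behind the home tin, on the robot's side; origin under its centre.
- honey_jar: Bystander: amber jar, 66 mm across, 100 mm high, to the left of the fence; origin under its centre.
- date_box: Bystander: clear box of dates, 110 x 75 x 50 mm, to the right of the fence; origin under its centre.
- gift_carton: Bystander: plain card carton, 50 x 90 x 35 mm, beyond the stop; origin under its centre.
- price_stand: Bystander: small blank card on a foot, 35 x 60 mm, 50 mm high, beyond the stop; origin under its centre.
- sample_cup: Bystander: white bowl, 56 mm across, 40 mm high, beyond the stop; origin under its centre.
- scoop: Bystander: steel spoon with wooden handle, 170 mm long, lying at the robot's right; origin under its middle.
Things that resemble listed ones, but are neither listed nor needed, are in the scene too. What is shaped like the tin_b but green or red is not meant.

How it is judged:
At the end, for the whole second after the job is handed in: All three tins stand still and upright on the counter, each in its own bay with no more than 6 mm between tin and stop and its centre within 16 mm of the bay's middle (x of tin_a in the frame of mat_a between -0.006 and 0.006 m and y of tin_a in the frame of mat_a between -0.016 and 0.016 m and height (world z) of each of tin_a, tin_b, tin_c below 0.006 m and angle between each of tin_a, tin_b, tin_c's own z axis and vertical below 0.1 rad and linear speed of each of tin_a, tin_b, tin_c below 0.02 m/s and x of tin_b in the frame of mat_b between -0.006 and 0.006 m and y of tin_b in the frame of mat_b between -0.016 and 0.016 m and x of tin_c in the frame of mat_c between -0.006 and 0.006 m and y of tin_c in the frame of mat_c between -0.016 and 0.016 m); the robot touches nothing.
It fails at once if a tin is lifted more than 10 mm off the counter (height (world z) of any of tin_a, tin_b, tin_c above 0.01 m).
It fails at once if a tin is tipped by more than about 14 degrees (angle between any of tin_a, tin_b, tin_c's own z axis and vertical above 0.25 rad).
It fails at once if the tin that is already home is moved by more than 15 mm (distance of tin_c from where it was at the start of the episode above 0.015 m).
It fails at once if another thing on the counter is moved by more than 25 mm (distance of any of spice_jar, honey_jar, date_box, gift_carton, price_stand, sample_cup, scoop from where it was at the start of the episode above 0.025 m).
It also fails if it takes over 54 s, if anything falls off the work surface, if the arm or the gripper's body presses on something with over 40 N, if the wrist force passes 120 N, or if a joint passes its speed limit or range.

ROBOT

A 6-joint arm with a two-finger parallel gripper is mounted at the origin on the work surface. World frame = base frame: x ahead of the robot, y to its left, z up, the work surface at z = 0. Lengths are in m, angles in rad, forces in N, time in s.
With the tool pointing down it reaches from about 0.275 to 0.75 m from the base axis. Payload 10.2 kg.
Tool frame: the origin (TCP) lies on the centre line of the jaws, within the pads' length; the fingertips stand 22 mm ahead of it and the grasp point (between the pads) lies 3 mm ahead of it; z points along the fingers, y is the line along which they close (so a half turn about z gives the same grasp; the last joint's range is limited). The gripper opens to 88 mm and grips with 3 to 60 N. Pads are 18 mm wide; open, the fingers measure 123 mm over their backs; the gripper's body (75 mm by 187 mm) begins 45 mm behind the grasp point.
Start: joints at [0.93, 0.313, 1.498, -0, 1.331, -0.223], TCP at [0.213, 0.48, 0.261] pointing down, gripper open.
Joint ranges: [-2.94, 2.94], [-0.97, 2.17], [0.19, 2.56], [-1.23, 4.37], [0.02, 3.11], [-2.88, 2.88]. Speed limits (rad/s): [2.39, 2.39, 3.01, 3.14, 3.14, 3.14].

INTERFACE

Orientations are given as a unit quaternion [x, y, z, w].
In Python, from rig import env, eyes gives the robot as it stands.
- The arm moves only by the tool move_arm, never from a script. Its argument "series" is a list that holds one entry, the list of rows, each a list of 6 numbers: the shift along the tool's x, y, z in m, then the turn, a rotation vector about the tool's x, y, z in rad. In form: [[[x, y, z, ax, ay, az], ...]]. A call has 1 to 20 rows; each row is the pose to reach, as a shift and turn from the pose commanded when the call began, along the tool's axes at that moment; what a row does not reach only later rows make up. A row lasts 1/10 s, in which the tool goes at most 50 mm and 8.59 degrees, less where a joint would pass 70% of its speed; a pose out of reach is approached as far as the arm can. A call with a gripper value outside its range is refused whole. "jaw" is the finger opening in m, from 0 to 0.0881, set as the call begins (left out, the last holds). The fingers move at their own pace and stop on an object; "newtons" is the grip in N (left out, the last holds). Time passes only in rows, so rows that repeat a pose let the fingers close. It gives the time, the measured TCP pose, the force, the opening and the grip force at its end, in the units of the state.
- env.get_obs(): the state, without advancing time (a new reading comes with each control period).
- eyes.snapshot(name): name is "scene" or "top"; returns a dict with "image" (420x560x3 uint8, blue, green, red), "depth" (420x560 float32, m along the optical axis (not along the pixel's ray), 0 where there is no reading), "camera_matrix" (3x3 intrinsics, pixels), "k1" (the pictures are not rectified: a ray, as slopes to the right and down, at radius r is drawn at 1 + k1 r^2 times it, then the intrinsics apply), "pose" (4x4, takes a point from camera to world coordinates). Camera axes: x right, y down, z forward; pixel columns grow to the right and rows downward; lengths in m; the calibration is good to about 2 mm. A picture is of the moment at which its call begins.
- env.job_done(): hands the job in; it is judged then, once.
The state is a dict: "time_s": time; "q": joint angles; "qvel": joint speeds; "tau": joint torques, N m; "eef_pos": TCP position; "tool_rot": TCP orientation; "ft_force": force on the tool from outside, world axes, zero at the start; "moment": the same for the moment, N m; "gripper_width": opening from 0.0 (shut) to 1.0 (fully open); "gripper_force": force on a finger pad.
Only numpy, scipy, OpenCV 4.12 (cv2) and the standard library are available. Lean on these libraries where they do the work, as an engineer would, in place of code of your own. Each camera call takes 0.05 s, during which the arm holds its last target. There are 200 camera calls.

## Working session

There is one attempt and no reset: what is moved stays moved. The work goes in short steps, Python scripts to look and compute and a tool call to move; the robot and the scene stay as the last step left them, time stands still between calls to the robot, and variables do not carry over. Pictures are saved under pics/ and viewed, at most 10 in all, crops included, and the job is handed in when it is done.

Besides the shell and the picture viewer there is one more tool, called after "Call:" by a JSON object that holds its "name" and its "arguments", one argument or row to a line. move_arm: Moves the arm, as the interface text tells. Its arguments: {"type":"object","properties":{"series":{"type":"array","items":{"type":"array","items":{"type":"array","items":{"type":"number"}}}},"jaw":{"type":"number"},"newtons":{"type":"number"}},"required":["series"]}

```bash
mkdir -p pics; cat > h.py <<'E'
import numpy as np, cv2
from rig import env, eyes
def pix2world(s,u,v,z=None):
    K=np.array(s["camera_matrix"]);P=np.array(s["pose"])
    xd=(u-K[0,2])/K[0,0]; yd=(v-K[1,2])/K[1,1]
    x,y=xd,yd
    for _ in range(20):
        f=1+s["k1"]*(x*x+y*y); x,y=xd/f,yd/f
    d=P[:3,:3]@np.array([x,y,1]); o=P[:3,3]
    t=s["depth"][int(round(v)),int(round(u))] if z is None else (z-o[2])/d[2]
    return o+t*d
E
python3 - <<'E'
from h import *
s=eyes.snapshot("top"); t=eyes.snapshot("scene")
cv2.imwrite("pics/top.png",cv2.resize(s["image"],(800,600),interpolation=cv2.INTER_CUBIC)); cv2.imwrite("pics/scene.png",cv2.resize(t["image"],(800,600)))
print(s["pose"],s["camera_matrix"],s["k1"]); o=env.get_obs(); print(o)
E
```

```text
[[-0.00782026 -0.98833555  0.15209103  0.37409202]
 [-0.99996296  0.00827601  0.00236377 -0.01606519]
 [-0.0035949  -0.15206692 -0.98836366  1.47909536]
 [ 0.          0.          0.          1.        ]] [[531.77934898   0.         276.59175276]
 [  0.         531.77934898 211.36786145]
 [  0.           0.           1.        ]] 0.06789517229071286
{'time_s': 0.1, 'q': array([ 9.29638943e-01,  3.13387039e-01,  1.49830972e+00, -8.60999155e-06,
        1.33097241e+00, -2.23388736e-01]), 'qvel': array([ 0.00014441, -0.00205265, -0.00239197,  0.00071322,  0.00103048,
        0.00113074]), 'tau': array([ 4.97773595e-03, -4.02804708e+01, -2.52644616e+01,  6.97301561e-02,
        3.41794034e-02, -8.85958502e-05]), 'eef_pos': array([0.21290528, 0.47970247, 0.26024121]), 'tool_rot': array([ 2.07367572e-01,  9.78262950e-01, -4.90495377e-04, -2.21697529e-04]), 'ft_force': array([0.24063552, 0.4248103 , 0.75220564]), 'moment': array([ 0.02954442, -0.02136645, -0.04948518]), 'gripper_force': 0.0, 'gripper_width': 1.0017609358615631}
```

View pics/top.png

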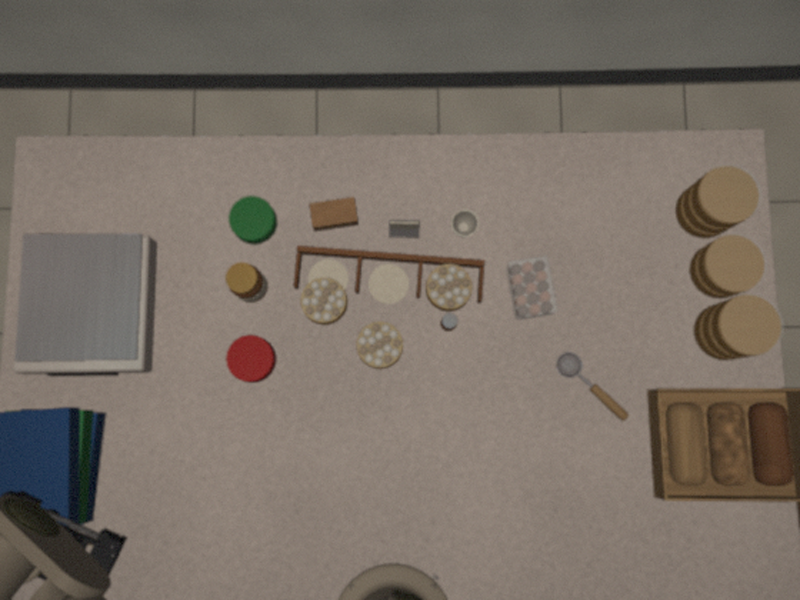

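View pics/scene.png

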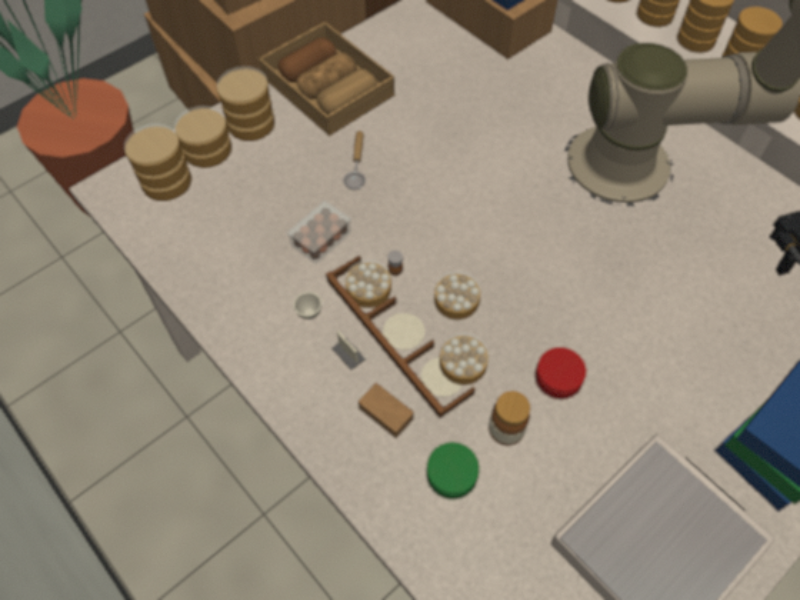

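The top picture shows tin_a (out on the counter) at (380,345), tin_b (slipped back, left bay) at (324,300) and tin_c (home, right bay) at (449,287). The spice jar is at (449,321) and the mats are at (388,284) and (329,276). Lookalikes: the green lid (252,219) and the red lid (250,359), both excluded by colour, and the home tin. I'll check this choice in a close crop.

```bash
python3 - <<'E'
from h import *
s=eyes.snapshot("top")
c=s["image"][160:270,195:355]   # u0=195 v0=160
cv2.imwrite("pics/crop.png",cv2.resize(c,None,fx=5,fy=5,interpolation=cv2.INTER_CUBIC))
E
```

```text
(no output)
```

View pics/crop.png

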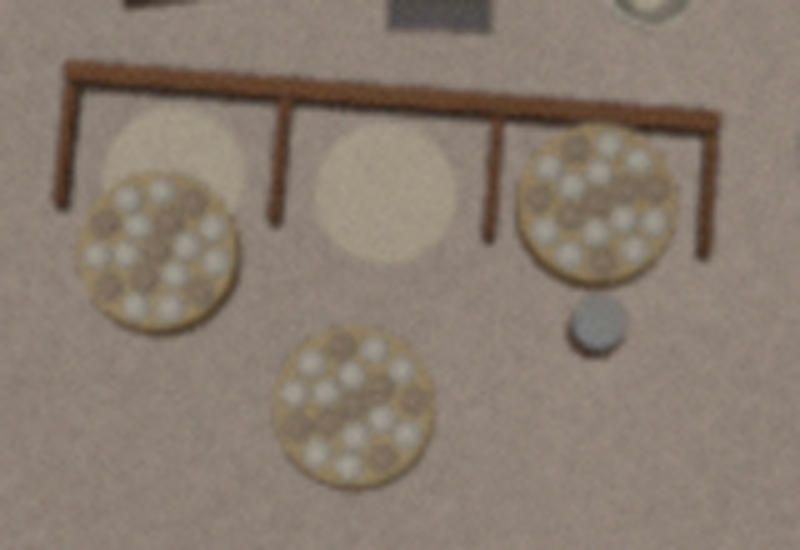

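The crop confirms it: both tins are gold with sweets showing. The lid centres are at about (159,251) for b, (355,406) for a and (597,204) for c. Mat_a is at (386,193), the divider ends are at (62,207), (275,223), (489,240) and (704,257), and the jar lid is at (598,324).

```bash
python3 - <<'E'
from h import *
s=eyes.snapshot("top")
f=lambda p,z:pix2world(s,195+p[0]/5-.4,160+p[1]/5-.4,z)
P={k:f(p,z) for k,p,z in [("a",(355,406),.04),("b",(159,251),.04),("c",(597,204),.04),("ma",(386,193),.001),("d0",(62,207),.025),("d1",(275,223),.025),("d2",(489,240),.025),("d3",(704,257),.025),("s0",(78,86),.03),("s1",(716,131),.03),("jar",(598,324),.05)]}
for k,v in P.items(): print(k,v[:2].round(4))
d=P["d0"]-P["d3"]; th=np.arctan2(-d[0],d[1]); print("yaw",th)
ex=np.array([np.cos(th),np.sin(th)]);ey=np.array([-ex[1],ex[0]])
mid=sum(P[k][:2] for k in("d0","d1","d2","d3"))/4; O=mid+.07*ex
print("O",O)
for k,v in P.items(): print(k,"fence",((v[:2]-O)@ex).round(4),((v[:2]-O)@ey).round(4))
for k in "abc":
    u,v=dict(a=(355,406),b=(159,251),c=(597,204))[k]; print(k,pix2world(s,195+u/5-.4,160+v/5-.4))
E
```

```text
a [0.515  0.0178]
b [0.601  0.1248]
c [ 0.6251 -0.1155]
ma [0.6393 0.0007]
d0 [0.6286 0.1802]
d1 [0.6186 0.0621]
d2 [ 0.608  -0.0564]
d3 [ 0.5975 -0.1751]
s0 [0.6959 0.1714]
s1 [ 0.6674 -0.1829]
jar [ 0.5575 -0.1142]
yaw -0.087137458062311
O [ 0.68290791 -0.00342046]
a fence -0.1692 0.0066
b fence -0.0927 0.1206
c fence -0.0478 -0.1167
ma fence -0.0438 0.0003
d0 fence -0.0701 0.1781
d1 fence -0.0698 0.0597
d2 fence -0.07 -0.0593
d3 fence -0.0701 -0.1785
s0 fence -0.0022 0.1753
s1 fence 0.0002 -0.1802
jar fence -0.1153 -0.1213
a [0.51504794 0.01786578 0.03911395]
b [0.60105073 0.12480084 0.03991584]
c [ 0.62492417 -0.11545971  0.04125603]
```

```bash
python3 - <<'E'
from h import *
from scipy.spatial.transform import Rotation as R
s=eyes.snapshot("top")
th=-.087; ex=np.array([np.cos(th),np.sin(th)]);ey=np.array([-ex[1],ex[0]]);O=np.array([.6825,-.0034])
for n,u,v,z in[("honey",242,275,.1),("red",250,359,None),("stand",405,222,None)]:
    p=pix2world(s,u*.7,v*.7,z); print(n,p.round(3),(p[:2]-O)@ex,(p[:2]-O)@ey)
o=env.get_obs(); r=R.from_quat(o["tool_rot"]); print(r.as_matrix().round(3))
goal=R.from_matrix(np.c_[np.r_[-ex,0],np.r_[ey,0],[0,0,-1]])
rv=(r.inv()*goal).as_rotvec()
w=np.r_[O-.16*ex+.12*ey,.20]
print("shift",r.inv().apply(w-o["eef_pos"]).round(4),"turn",rv.round(4),w, o["time_s"])
E
```

```text
honey [0.639 0.269 0.1  ] -0.06707781303477658 0.26762475818028075
red [0.489 0.262 0.042] -0.21631680224288116 0.2476991478980111
stand [ 0.751 -0.033  0.046] 0.07119636995847842 -0.023502088597343658
[[-0.914  0.406 -0.   ]
 [ 0.406  0.914 -0.   ]
 [ 0.    -0.001 -1.   ]]
shift [-0.4349 -0.1896  0.0605] turn [-5.000e-04 -2.000e-04 -3.307e-01] [0.53353197 0.13004859 0.2       ] 0.25
```

Call:
{"name": "move_arm", "arguments": {
  "series": [
    [[-0.05,-0.02,0.0,0,0,-0.04],[-0.1,-0.04,0.01,0,0,-0.08],[-0.15,-0.06,0.02,0,0,-0.12],[-0.19,-0.08,0.03,0,0,-0.16],[-0.23,-0.1,0.04,0,0,-0.2],[-0.27,-0.12,0.05,0,0,-0.24],[-0.31,-0.14,0.06,0,0,-0.28],[-0.35,-0.16,0.06,0,0,-0.32],[-0.39,-0.175,0.06,0,0,-0.331],[-0.42,-0.185,0.06,0,0,-0.331],[-0.433,-0.193,0.06,0,0,-0.331],[-0.433,-0.193,0.06,0,0,-0.331],[-0.433,-0.193,0.06,0,0,-0.331],[-0.433,-0.193,0.06,0,0,-0.331]]
  ],
  "jaw": 0.06
}}

```text
time_s: 1.65
eef_pos: [0.5296, 0.129, 0.2009]
tool_rot: [0.043, 0.999, 0.0, -0.0]
ft_force: [-0.1, -0.1, -0.1]
gripper_width: 0.679
gripper_force: 0.0
```

Call:
{"name": "move_arm", "arguments": {
  "series": [
    [[0,-0.002,0.04,0,0,0],[0,-0.004,0.08,0,0,0],[0,-0.004,0.115,0,0,0],[0,-0.004,0.14,0,0,0],[0,-0.004,0.158,0,0,0],[0,-0.004,0.167,0,0,0],[0,-0.004,0.167,0,0,0],[0,-0.004,0.167,0,0,0],[0,-0.004,0.167,0,0,0]]
  ]
}}

```text
time_s: 2.55
eef_pos: [0.5306, 0.124, 0.0348]
tool_rot: [0.043, 0.999, 0.0, 0.001]
ft_force: [0.8, -0.5, 0.9]
gripper_width: 0.677
gripper_force: 0.0
```

```bash
python3 - <<'E'
from h import *
s=eyes.snapshot("scene")
cv2.imwrite("pics/c2.png",cv2.resize(s["image"][150:310,210:430],(800,582),interpolation=cv2.INTER_CUBIC))
E
```

```text
(no output)
```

View pics/c2.png

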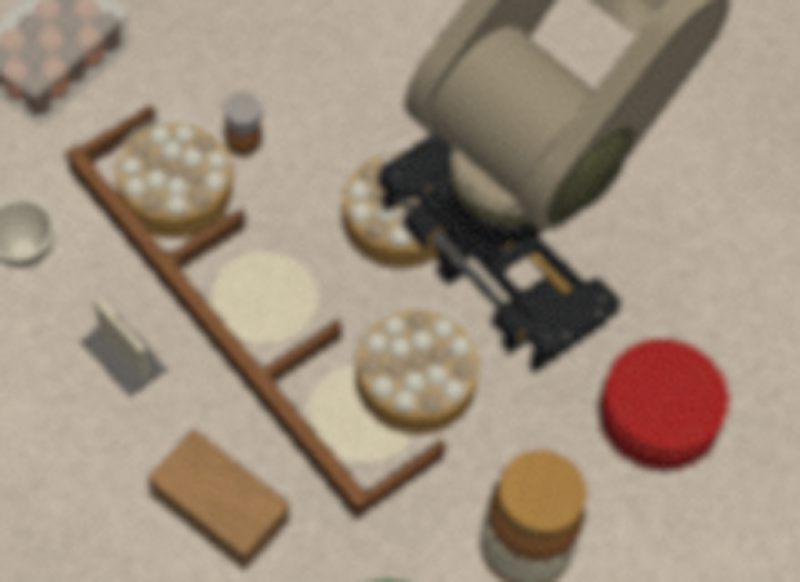

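The picture shows the open fingers behind tin_b (415,370), clear of tin_a (395,215) and the honey jar (540,510). Next is a slow push.

Call:
{"name": "move_arm", "arguments": {
  "series": [
    [[-0.008,0.003,0,0,0,0],[-0.016,0.003,0,0,0,0],[-0.022,0.003,0,0,0,0],[-0.026,0.003,0,0,0,0],[-0.03,0.003,0,0,0,0],[-0.034,0.003,0,0,0,0],[-0.038,0.003,0,0,0,0],[-0.042,0.003,0,0,0,0],[-0.046,0.003,0,0,0,0],[-0.05,0.003,0,0,0,0],[-0.054,0.003,0,0,0,0],[-0.058,0.003,0,0,0,0],[-0.061,0.003,0,0,0,0],[-0.064,0.003,0,0,0,0],[-0.067,0.003,0,0,0,0],[-0.069,0.003,0,0,0,0],[-0.07,0.003,0,0,0,0],[-0.07,0.003,0,0,0,0]]
  ]
}}

```text
time_s: 4.4
eef_pos: [0.6003, 0.1207, 0.0337]
tool_rot: [0.043, 0.999, -0.0, 0.0]
ft_force: [-0.8, 0.5, 0.4]
gripper_width: 0.679
gripper_force: 0.4
```

Call:
{"name": "move_arm", "arguments": {
  "series": [
    [[-0.001,0,0,0,0,0],[-0.002,0,0,0,0,0],[-0.003,0,0,0,0,0],[-0.004,0,0,0,0,0],[-0.004,0,0,0,0,0]]
  ]
}}

```text
time_s: 4.9
eef_pos: [0.6043, 0.1203, 0.0337]
tool_rot: [0.043, 0.999, -0.0, 0.0]
ft_force: [-0.5, 0.3, -0.7]
gripper_width: 0.679
gripper_force: 0.5
```

```bash
python3 - <<'E'
from h import *
s=eyes.snapshot("scene")
cv2.imwrite("pics/c3.png",cv2.resize(s["image"][150:310,210:430],(800,582),interpolation=cv2.INTER_CUBIC))
E
```

```text
(no output)
```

View pics/c3.png

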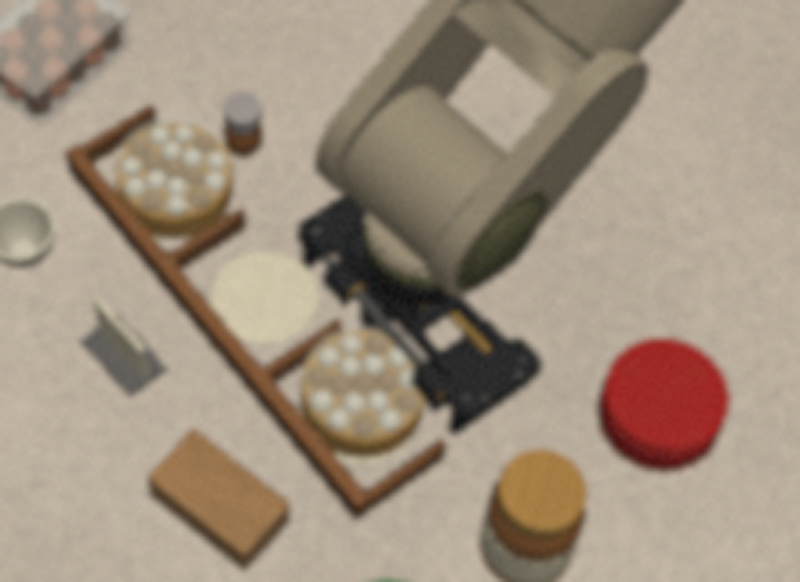

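Tin_b (360,390) is nearly home and there is no stop force yet, so I'll keep going in millimetre steps.

Call:
{"name": "move_arm", "arguments": {
  "series": [
    [[-0.001,0,0,0,0,0],[-0.002,0,0,0,0,0],[-0.003,0,0,0,0,0],[-0.003,0,0,0,0,0]]
  ]
}}

```text
time_s: 5.35
eef_pos: [0.6072, 0.1201, 0.0337]
tool_rot: [0.043, 0.999, 0.0, 0.0]
ft_force: [-1.3, 0.6, -0.5]
gripper_width: 0.679
gripper_force: 0.5
```

Call:
{"name": "move_arm", "arguments": {
  "series": [
    [[-0.001,0,0,0,0,0],[-0.002,0,0,0,0,0],[-0.002,0,0,0,0,0]]
  ]
}}

```text
time_s: 5.65
eef_pos: [0.6088, 0.1199, 0.0336]
tool_rot: [0.043, 0.999, -0.0, -0.001]
ft_force: [-3.5, 0.4, 1.8]
gripper_width: 0.679
gripper_force: 1.7
```

```bash
python3 - <<'E'
from h import *
s=eyes.snapshot("scene")
th=-.087; ex=np.array([np.cos(th),np.sin(th)]);ey=np.array([-ex[1],ex[0]]);O=np.array([.6825,-.0034])
# z slice of tin lids: points at height .036-.046
d=s["depth"];P=np.array([pix2world(s,u,v) for v in range(150,310) for u in range(210,430) if d[v,u]>0])
F=np.c_[(P[:,:2]-O)@ex,(P[:,:2]-O)@ey,P[:,2]]
for n,y in(("b",.12),("a",.0066),("c",-.12)):
    m=(abs(F[:,1]-y)<.056)&(F[:,0]<.02)&(F[:,0]>(-.1 if n!="a" else -.23))&(abs(F[:,2]-.04)<.004)
    q=F[m]; c,r=cv2.minEnclosingCircle(q[:,:2].astype(np.float32)); print(n,m.sum(),np.round(c,4),round(r,4),q[:,0].max(),np.median(q[:,:2],0))
E
```

```text
b 650 [-0.0456  0.1138] 0.0511 0.0030292691750218224 [-0.03770582  0.11735094]Traceback (most recent call last):
  File "<stdin>", line 9, in <module>
    return umr_maximum(a, axis, None, out, keepdims, initial, where)
ValueError: zero-size array to reduction operation maximum which has no identity
```

Call:
{"name": "move_arm", "arguments": {
  "series": [
    [[-0.001,0,0,0,0,0],[-0.0015,0,0,0,0,0],[-0.0015,0,0,0,0,0]]
  ]
}}

```text
time_s: 6.0
eef_pos: [0.6093, 0.12, 0.0334]
tool_rot: [0.043, 0.999, -0.0, -0.002]
ft_force: [-9.5, 0.3, 5.0]
gripper_width: 0.682
gripper_force: 4.6
```

Tin_b is against the stop. I'll back off and go behind tin_a.

Call:
{"name": "move_arm", "arguments": {
  "series": [
    [[0.01,0,0,0,0,0],[0.03,0,0,0,0,0],[0.045,0,-0.01,0,0,0],[0.05,0,-0.04,0,0,0],[0.055,0,-0.08,0,0,0],[0.08,-0.02,-0.1,0,0,0],[0.11,-0.05,-0.1,0,0,0],[0.14,-0.08,-0.1,0,0,0],[0.16,-0.105,-0.1,0,0,0],[0.16,-0.113,-0.1,0,0,0],[0.16,-0.113,-0.1,0,0,0],[0.16,-0.113,-0.06,0,0,0],[0.16,-0.113,-0.02,0,0,0],[0.16,-0.113,0,0,0,0],[0.16,-0.113,0,0,0,0],[0.16,-0.113,0,0,0,0]]
  ]
}}

```text
time_s: 7.6
eef_pos: [0.4424, 0.0214, 0.0342]
tool_rot: [0.043, 0.999, -0.0, 0.0]
ft_force: [-0.4, -0.1, 0.6]
gripper_width: 0.678
gripper_force: 0.0
```

```bash
python3 - <<'E'
from h import *
s=eyes.snapshot("scene")
cv2.imwrite("pics/c4.png",cv2.resize(s["image"][150:310,210:430],(800,582),interpolation=cv2.INTER_CUBIC))
th=-.087; ex=np.array([np.cos(th),np.sin(th)]);ey=np.array([-ex[1],ex[0]]);O=np.array([.6825,-.0034])
p=env.get_obs()["eef_pos"]; print((p[:2]-O)@ex,(p[:2]-O)@ey,p)
E
```

```text
-0.24117490431206834 0.0037239048254502378 [0.44256082 0.02126558 0.03468321]
```

View pics/c4.png

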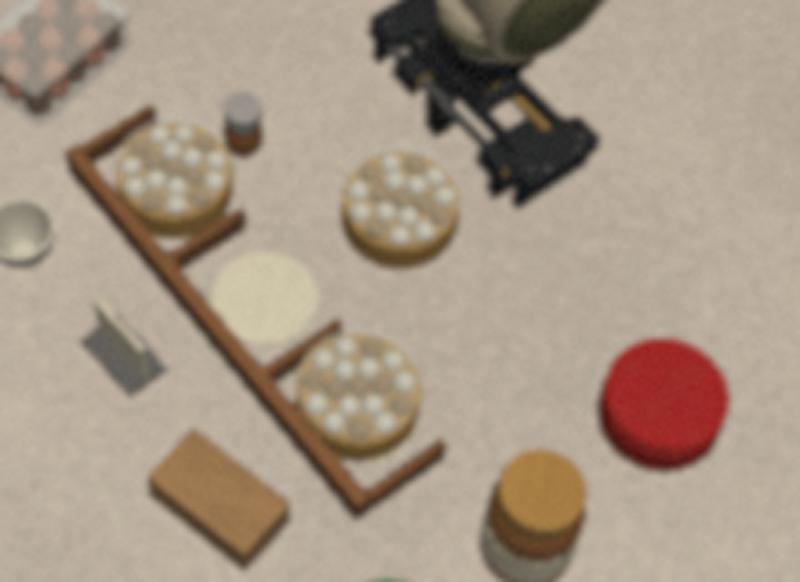

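Tin_b (360,392) now stands at the stop, as tin_c does. The fingers are squarely behind tin_a (400,205), so I'll push it.

Call:
{"name": "move_arm", "arguments": {
  "series": [
    [[-0.008,-0.002,0,0,0,0],[-0.016,-0.003,0,0,0,0],[-0.021,-0.003,0,0,0,0],[-0.025,-0.003,0,0,0,0],[-0.029,-0.003,0,0,0,0],[-0.033,-0.003,0,0,0,0],[-0.037,-0.003,0,0,0,0],[-0.042,-0.003,0,0,0,0],[-0.047,-0.003,0,0,0,0],[-0.052,-0.003,0,0,0,0],[-0.057,-0.003,0,0,0,0],[-0.062,-0.003,0,0,0,0],[-0.067,-0.003,0,0,0,0],[-0.072,-0.003,0,0,0,0],[-0.077,-0.003,0,0,0,0],[-0.082,-0.003,0,0,0,0],[-0.087,-0.003,0,0,0,0],[-0.091,-0.003,0,0,0,0],[-0.094,-0.003,0,0,0,0],[-0.095,-0.003,0,0,0,0]]
  ]
}}

```text
time_s: 9.65
eef_pos: [0.536, 0.0098, 0.0337]
tool_rot: [0.043, 0.999, -0.0, 0.0]
ft_force: [-1.9, -0.4, 0.6]
gripper_width: 0.679
gripper_force: 1.0
```

Call:
{"name": "move_arm", "arguments": {
  "series": [
    [[-0.003,0,0,0,0,0],[-0.007,0,0,0,0,0],[-0.011,0,0,0,0,0],[-0.015,0,0,0,0,0],[-0.019,0,0,0,0,0],[-0.023,0,0,0,0,0],[-0.027,0,0,0,0,0],[-0.031,0,0,0,0,0],[-0.035,0,0,0,0,0],[-0.039,0,0,0,0,0],[-0.043,0,0,0,0,0],[-0.047,0,0,0,0,0],[-0.05,0,0,0,0,0],[-0.053,0,0,0,0,0],[-0.055,0,0,0,0,0],[-0.057,0,0,0,0,0],[-0.057,0,0,0,0,0]]
  ]
}}

```text
time_s: 11.35
eef_pos: [0.5928, 0.0049, 0.0337]
tool_rot: [0.043, 0.999, -0.0, 0.0]
ft_force: [-0.3, 0.8, 0.8]
gripper_width: 0.679
gripper_force: 0.4
```

Call:
{"name": "move_arm", "arguments": {
  "series": [
    [[-0.001,0,0,0,0,0],[-0.002,0,0,0,0,0],[-0.003,0,0,0,0,0],[-0.004,0,0,0,0,0],[-0.005,0,0,0,0,0],[-0.005,0,0,0,0,0]]
  ]
}}

```text
time_s: 11.95
eef_pos: [0.5977, 0.0045, 0.0337]
tool_rot: [0.043, 0.999, 0.0, 0.0]
ft_force: [-1.0, 0.7, -0.2]
gripper_width: 0.684
gripper_force: 0.7
```

Call:
{"name": "move_arm", "arguments": {
  "series": [
    [[-0.001,0,0,0,0,0],[-0.0015,0,0,0,0,0],[-0.0015,0,0,0,0,0]]
  ]
}}

```text
time_s: 12.25
eef_pos: [0.5987, 0.0044, 0.0336]
tool_rot: [0.043, 0.999, 0.0, -0.001]
ft_force: [-3.7, 1.0, 1.2]
gripper_width: 0.679
gripper_force: 2.1
```

Call:
{"name": "move_arm", "arguments": {
  "series": [
    [[-0.001,0,0,0,0,0],[-0.0015,0,0,0,0,0],[-0.0015,0,0,0,0,0]]
  ]
}}

```text
time_s: 12.55
eef_pos: [0.5991, 0.0044, 0.0335]
tool_rot: [0.043, 0.999, 0.0, -0.002]
ft_force: [-11.0, -0.4, 5.9]
gripper_width: 0.683
gripper_force: 5.1
```

Tin_a is at the stop. I'll back off, rise clear and check.

Call:
{"name": "move_arm", "arguments": {
  "series": [
    [[0.01,0,0,0,0,0],[0.03,0,0,0,0,0],[0.06,0,-0.01,0,0,0],[0.09,0,-0.04,0,0,0],[0.12,0,-0.08,0,0,0],[0.16,0,-0.12,0,0,0],[0.2,0,-0.15,0,0,0],[0.24,0,-0.15,0,0,0],[0.25,0,-0.15,0,0,0],[0.25,0,-0.15,0,0,0],[0.25,0,-0.15,0,0,0]]
  ]
}}

```text
time_s: 13.65
eef_pos: [0.3528, 0.0255, 0.184]
tool_rot: [0.044, 0.999, -0.0, 0.001]
ft_force: [0.6, 0.3, -1.1]
gripper_width: 0.677
gripper_force: 0.0
```

```bash
python3 - <<'E'
from h import *
s=eyes.snapshot("top")
cv2.imwrite("pics/c5.png",cv2.resize(s["image"][140:250,195:355],None,fx=5,fy=5,interpolation=cv2.INTER_CUBIC))
E
```

```text
(no output)
```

View pics/c5.png

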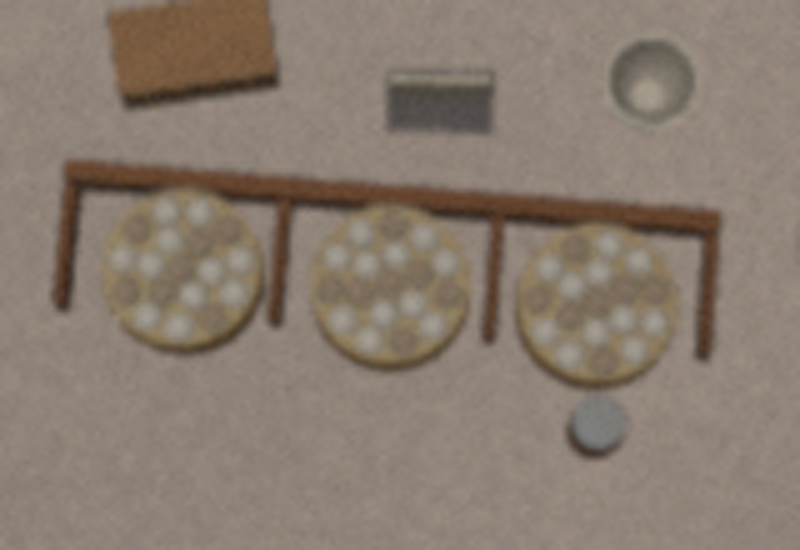

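All three tins, at (183,269), (390,287) and (596,304), touch the stop in one line. The jar and the other things have not moved.

```bash
python3 -c "
from rig import env
print(env.job_done())"
```

```text
the job is handed in; nothing more can be done
None
```

I pushed tin_a and tin_b up against the front stop in their bays, left tin_c and everything else in place, and handed the job in at about 14 s; the hand-in call returned no verdict.

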